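Slide the staining board out to the pointer and hold it down

ROBOT

A 7-joint arm with a two-finger parallel gripper is mounted at the origin on a cart in front of the work surface, level with it; the furniture and walls round the work are solid. World frame = base frame: x ahead of the robot, y to its left, z up, the work surface at z = 0. Lengths are in m, angles in degrees, forces in N, time in s.
With the tool pointing down it reaches from about 0.35 to 0.775 m from the base axis. Payload 3.1 kg.
Tool frame: the origin (TCP) lies at the very end of the fingers, on their centre line; the grasp point (between the pads) lies 19 mm behind it; z points along the fingers, y is the direction in which the jaws open and shut (so a half turn about z gives the same grasp; the last joint's range is limited). The gripper opens to 85 mm and grips with 20 to 120 N. Pads are 22 mm wide; open, the fingers measure 114 mm over their backs; the gripper's body (76 mm by 85 mm) begins 54 mm behind the grasp point. The pads swing forward as they close: fully open they stand 13 mm farther back than shut.
Start: joints at [-74.353, 17.813, 0.802, 86.603, -0.252, 75.585, -1.558], TCP at [0.17, 0.523, 0.231] pointing down, gripper open.
Joint ranges: [-154.91, 154.91], [-16.99, 109.72], [-72.82, 74.43], [7.12, 147.25], [-82.49, 262.49], [11.32, 116.49], [-174.64, 174.64]. Speed limits (degrees/s): [159.86, 159.86, 180, 180, 180, 180, 180].

INTERFACE

Orientations are given as a 3x3 rotation matrix whose columns are the frame's x, y, z axes.
In Python, from plant import sensors, imaging, ticket, models gives the robot as it stands.
- The arm moves only by the tool apply_moves, never from a script. Its argument "series" is a list of rows, each a list of 6 numbers: the shift along the tool's x, y, z scaled (see below), then the turn, a rotation vector about the tool's x, y, z scaled (see below). A call has 1 to 20 rows; each row is the pose to reach, as a shift and turn from the pose measured when the call began, along the tool's axes at that moment, turning the shorter way round; what a row does not reach only later rows make up. The controller multiplies each number of a shift by 0.25 m and each number of a turn by pi rad. A row lasts 1/10 s, in which the tool goes at most 50 mm and 8.59 degrees, less where a joint would pass 70% of its speed; a pose out of reach is approached as far as the arm can. A call with a number of a shift or a turn outside -1 to 1 is refused whole. A call with a gripper value outside its range is refused whole. "fingers" is the opening, from -1 (shut) to 1 (fully open), so that 0 is half open, set as the call begins (left out, the last holds). The fingers move at their own pace and stop on an object; "newtons" is the grip in N (left out, the last holds). Time passes only in rows, so rows that repeat a pose let the fingers close. It gives the time, the measured TCP pose, the force and the opening at its end, in the units of the state.
- sensors.sense(): the state, without advancing time (a new reading comes with each control period).
- imaging.grab_frame(name): name is "scene" or "top"; returns a dict with "image" (480x640x3 uint8, red, green, blue), "intrinsics" (3x3 intrinsics, pixels), "k1" (the pictures are not rectified: a ray, as slopes to the right and down, at radius r is drawn at 1 + k1 r^2 times it, then the intrinsics apply), "origin" and "attitude" of the camera in the world. Camera axes: x right, y down, z forward; pixel columns grow to the right and rows downward; lengths in m; the calibration is good to about 2 mm. A picture is of the moment at which its call begins. There is no depth.
- ticket.close_job(): hands the job in, once; it reports no verdict.
Trained networks look in a picture, given as the dict that the camera call returned (one of the last four; its "shot" number tells which), for a name from the list of things; names that differ only in an ending like _2 or _b are one class to them, and where a whole thing is asked for, a point or a joint stands for the part that bears it (a point fixed in the world has none). Each returns a list of dicts, best first, with "p" (0 to 1); they miss things now and then, are a little off and sometimes report something else, mostly with a low value. They report only what shows in the picture. A call takes as long as a camera call.
- models.cut_out(query, picture): "pixels" (480x640 bool, what is visible of it) and "rect" ([left, top, right, bottom] in pixels, round what is visible of it).
- models.tip_of(query, picture): "uv" ([column, row] in pixels: a listed point, or the origin of a listed thing).
The state is a dict: "time_s": time; "qpos": joint angles; "joint_vel": joint speeds; "effort": joint torques, N m; "position": TCP position; "tool_rot": TCP orientation; "ft_force": force on the tool from outside, world axes, zero at the start; "ft_torque": the same for the moment, N m; "gripper_width": opening from 0.0 (shut) to 1.0 (fully open).
Only numpy, scipy, OpenCV 4.12 (cv2) and the standard library are available. Lean on these libraries where they do the work, as an engineer would, in place of code of your own. Each camera call takes 0.05 s, during which the arm holds its last target. There are 200 camera calls.

TASK

Slide the white slide board straight out along its steel stand, over the drip tray, until its front edge (the end with the steel lip) is level with the upright pointer beside the tray. Keep it lying flat on the stand all the way and leave the bottles and the pot alone. That far out the board tips over by itself, so finish while still holding it down flat and still by its grip bar: do not let go.

Things in the scene. Friction and masses are not known exactly. Their poses are not given: they have to be found in the camera images.
- stand: fixed steel stand with a flat deck 110 (x) by 150 mm (y), its top 60 mm above the worktop, no fences. Origin: under the deck's centre, on the worktop. The board slides out over the deck's -y edge, which is 75 mm from the origin, above a drip tray 18 mm high that lies in front (y from -78 to -243 mm).
- pointer: fixed post 109 mm tall on a 44 mm round foot, with a blade 67 mm up pointing along its -x to the board's path (tip 33 mm from the axis). It stands on the far side of the tray, axes parallel to the stand's, distance varies. Origin: on the post's axis, at the worktop. The mark is the line through the origin along its x: the board's front edge must come to y = 0 of this frame.
- board: loose white board 90 (x) by 260 (y) by 10 mm (z), 0.32 to 0.63 kg, a little askew on the deck. Origin: centre of its underside; -y points to the front edge, which carries a heavy steel lip 20 mm wide and 18 mm high; three glass slides are fixed behind it. Centre of mass 87 mm behind the front edge: it tips once that is past the deck's edge, and the pointer always stands further out.
- board_grip (a point): centre of the grip bar fixed upright on the board near its rear end: a grey block 50 mm (board x) by 24 mm (board y) by 40 mm high; this point is 20 mm above the board's upper face (about 90 mm above the worktop), 25 mm in front of the rear edge and 235 mm behind the front edge. Axes as the board's.
- board_front (a point): middle of the board's front edge, at the height of its upper face, below the lip. Axes as the board's.
- stain_a: bystander: dropper bottle, 33 mm across, 88 mm tall, origin under its centre
- stain_b: bystander: dropper bottle, 33 mm across, 82 mm tall, origin under its centre
- pot: bystander: white-lidded specimen pot, 48 mm across, 56 mm tall, origin under its centre

How it is judged (in metres and radians):
At the end, for the whole second after the job is handed in: The middle of the front edge is within 8 mm of the pointer line; the board is parallel to the stand within 0.09 rad, its centre within 35 mm of the stand centre line, level within 0.04 rad, resting on the deck, at rest, not leaning on the pointer, and the fingers still hold it (y of board_front in the frame of pointer between -0.008 and 0.008 m and angle between the y axis of board and the y axis of stand, either way round below 0.09 rad and x of board in the frame of stand between -0.035 and 0.035 m and angle between board's own z axis and vertical below 0.04 rad and z of board in the frame of stand below 0.065 m and contact force between board and stand above 0.5 N and contact force between the fingers and board above 0.5 N and contact force between board and pointer below 0.2 N and linear speed of board below 0.02 m/s); the arm keeps its last pose, push and grip.
It fails at once if the board tips (angle between board's own z axis and vertical above 0.15 rad).
It fails at once if the board is lifted off the stand (z of board in the frame of stand above 0.08 m).
It fails at once if a bottle or the pot is disturbed (distance of any of stain_a, stain_b, pot from where it was at the start of the episode above 0.03 m).
It also fails if it takes over 42 s, if anything falls off the work surface, if the arm or the gripper's body presses on something with over 40 N, if the wrist force passes 120 N, or if a joint passes its speed limit or range.

## Working session

There is one attempt and no reset: what is moved stays moved. The work goes in short steps, Python scripts to look and compute and a tool call to move; the robot and the scene stay as the last step left them, time stands still between calls to the robot, and variables do not carry over. Pictures are saved under pics/ and viewed, about 8 in all and at most 12, crops included, and the job is handed in when it is done.

Besides the shell and the picture viewer there is one more tool, called after ">>>" as name(argument=value, ...), one argument or row to a line, values as JSON. apply_moves: Moves the arm, as the interface text tells. Shifts and turns lie within -1 to 1; 1 stands for 0.25 m of shift or pi rad of turn. Its arguments: {"type":"object","properties":{"series":{"type":"array"},"fingers":{"type":"number"},"newtons":{"type":"number"}},"required":["series"]}

```bash
mkdir -p pics
cat > h.py <<'E'
import numpy as np, cv2
from plant import sensors, imaging, ticket, models
def ray(p,uv):
    K=np.array(p["intrinsics"]);d=np.linalg.inv(K)@[uv[0],uv[1],1.];xd=d[:2]
    x=xd.copy()
    for _ in range(30): x=xd/(1+p["k1"]*(x@x))
    return np.array(p["origin"]),np.array(p["attitude"])@[x[0],x[1],1.]
def at_z(p,uv,z):
    o,d=ray(p,uv);return o+d*(z-o[2])/d[2]
def proj(p,X):
    c=np.array(p["attitude"]).T@(np.array(X)-np.array(p["origin"]));x=c[:2]/c[2];x=x*(1+p["k1"]*(x@x))
    return (np.array(p["intrinsics"])@[x[0],x[1],1])[:2]
E
python3 - <<'E'
from h import *
np.set_printoptions(precision=4,suppress=True)
for n in("scene","top"):
    p=imaging.grab_frame(n);cv2.imwrite(f"pics/{n}0.png",p["image"][:,:,::-1]);print(n,p["origin"],p["k1"])
    for q,z in(("stand",0),("pointer",0),("board",.06),("board_grip",.09),("board_front",.07),("stain_a",0),("pot",0)):
        for r in models.tip_of(q,p)[:2]:print(q,r["p"],np.array(r["uv"]),at_z(p,r["uv"],z))
s=sensors.sense();print(s["position"],s["tool_rot"],s["time_s"])
E
```

```text
scene [ 0.188  -0.2704  0.6642] -0.0371373043267516
stand 0.94 [247.3 314.4] [0.4761 0.2285 0.    ]
pointer 0.94 [366.4 380.4] [ 0.5256 -0.0052  0.    ]
board 0.64 [238.4 279.2] [0.4866 0.2555 0.06  ]
board_grip 0.61 [204.  236.4] [0.4918 0.3572 0.09  ]
board_front 0.9 [274.9 320. ] [0.4691 0.1372 0.07  ]
board_front 0.54 [248.  316.3] [0.4442 0.1721 0.07  ]
stain_a 0.6 [461.7 297.2] [ 0.7735 -0.0102  0.    ]
pot 0.77 [330.1 235. ] [0.7255 0.2771 0.    ]
top [0.4685 0.2161 1.0599] -0.11730498176152351
pointer 0.68 [421.7 290.4] [ 0.5299 -0.0108  0.    ]
board 0.65 [288.9 314.6] [0.4825 0.2602 0.06  ]
board_grip 0.61 [232.2 311. ] [0.4893 0.3646 0.09  ]
board_front 0.96 [356.6 323.3] [0.4648 0.1313 0.07  ]
stain_a 0.79 [417.  172.7] [ 0.7814 -0.011   0.    ]
stain_a 0.77 [350.  170.3] [0.7866 0.133  0.    ]
pot 0.87 [280.8 194. ] [0.7352 0.2801 0.    ]
[0.1703 0.523  0.2313] [[-0.9509  0.3096  0.0001]
 [ 0.3096  0.9509  0.0001]
 [-0.      0.0001 -1.    ]] 0.8
```

View pics/top0.png

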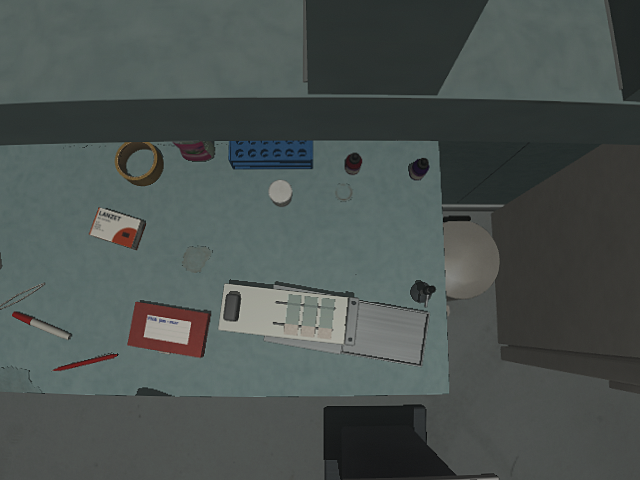

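View pics/scene0.png

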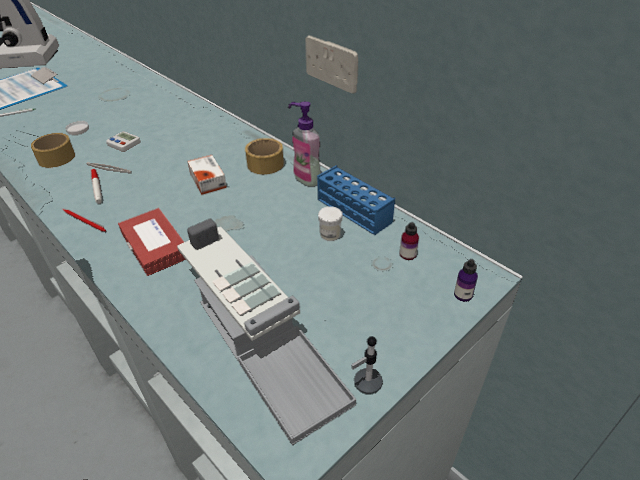

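The top view shows the board from (220,305) to (352,320), the grip bar at (232,305), the tray corners at about (354,300), (428,312), (421,363) and (343,352), and the pointer foot at (422,291). In the scene view the pointer foot is at (368,381), and the bottles and pot are well off the path. Next I'll zoom in to measure edges.

Run:
```python
from h import *
a=cv2.imread("pics/top0.png")[270:370,210:440];cv2.imwrite("pics/topc.png",cv2.resize(a,None,fx=3.4,fy=3.4,interpolation=cv2.INTER_CUBIC))
a=cv2.imread("pics/scene0.png")[210:450,170:410];cv2.imwrite("pics/scenec.png",cv2.resize(a,None,fx=2.5,fy=2.5,interpolation=cv2.INTER_CUBIC))
```

```text
(no output)
```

View pics/topc.png

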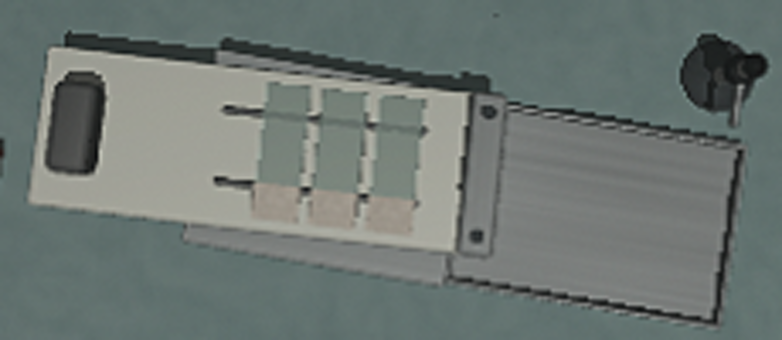

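View pics/scenec.png

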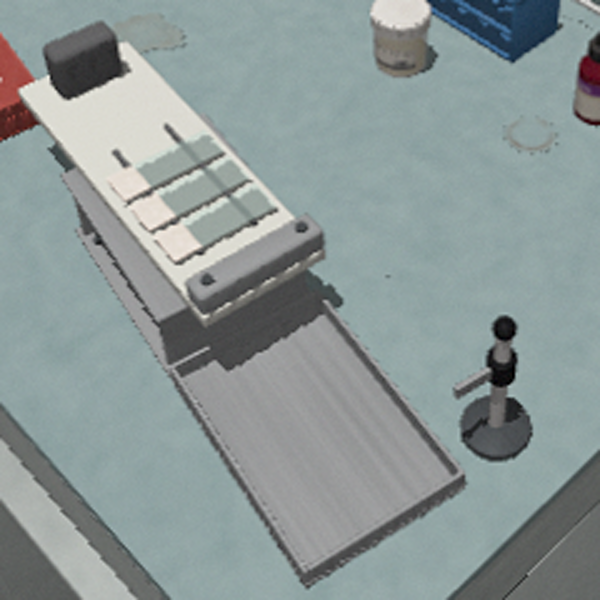

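The top crop shows the board's corners, the deck's lower edge from (185,235) to (445,282), the tray's end from (742,147) to (716,322), and the pointer's foot at (717,72) and blade tip at (735,125). The scene crop shows the tray's end from (465,477) to (308,583), the blade tip at (458,390), and the foot at (497,430).

Run:
```python
from h import *
np.set_printoptions(precision=4,suppress=True)
t=imaging.grab_frame("top");s=imaging.grab_frame("scene")
T=lambda x,y,z:at_z(t,(210+x/3.4,270+y/3.4),z)
S=lambda x,y,z:at_z(s,(170+x/2.5,210+y/2.5),z)
for n,v in dict(deckRearLo=T(185,234,.06),deckFrontLo=T(445,282,.06),deckRearUp=T(220,47,.06),trayUp=T(742,147,.018),trayLo=T(716,322,.018),trayLo0=T(450,283,.018),trayUp0=T(512,102,.018),
 bRU=T(50,47,.07),bRL=T(28,204,.07),bFL=T(455,252,.07),bFU=T(470,94,.07),lipFU=T(505,97,.088),lipFL=T(491,257,.088),gripU=T(88,72,.11),gripL=T(73,175,.11),
 foot=T(717,72,.008),tip=T(735,125,.067),root=T(741,83,.067),ptop=T(751,65,.105),
 S_trayU=S(465,477,.018),S_trayL=S(308,583,.018),S_foot=S(497,430,.008),S_tip=S(458,390,.067),S_ptop=S(505,325,.105),S_bFL=S(207,318,.07),S_bFU=S(325,255,.07),S_bRL=S(20,90,.07),S_deckFL=S(165,328,.06),S_deckRL=S(65,180,.06)).items():print(n,v)
for q in("board_grip","board_front"):
  print(q)
```

```text
deckRearLo [0.4368 0.3069 0.06  ]
deckFrontLo [0.409  0.1614 0.06  ]
deckRearUp [0.5418 0.2876 0.06  ]
trayUp [ 0.4826 -0.0187  0.018 ]
trayLo [0.3806 0.0001 0.018 ]
trayLo0 [0.4059 0.1562 0.018 ]
trayUp0 [0.511  0.1179 0.018 ]
bRU [0.5415 0.3828 0.07  ]
bRL [0.4539 0.3937 0.07  ]
bFL [0.426  0.1561 0.07  ]
bFU [0.5136 0.1464 0.07  ]
lipFU [0.5109 0.1284 0.088 ]
lipFL [0.4238 0.1376 0.088 ]
gripU [0.525  0.3552 0.11  ]
gripL [0.4699 0.3626 0.11  ]
foot [ 0.5278 -0.0073  0.008 ]
tip [ 0.4944 -0.0041  0.067 ]
root [ 0.5181 -0.0084  0.067 ]
ptop [ 0.526  -0.0057  0.105 ]
S_trayU [ 0.4806 -0.0247  0.018 ]
S_trayL [ 0.3736 -0.0089  0.018 ]
S_foot [ 0.522  -0.0128  0.008 ]
S_tip [ 0.4956 -0.0029  0.067 ]
S_ptop [ 0.5255 -0.009   0.105 ]
S_bFL [0.4246 0.1351 0.07  ]
S_bFU [0.5072 0.122  0.07  ]
S_bRL [0.4542 0.3899 0.07  ]
S_deckFL [0.406  0.1538 0.06  ]
S_deckRL [0.4317 0.3006 0.06  ]
board_grip
board_front
```

>>> apply_moves(
  series=[
    [-0.15,0,0,0,0,-0.01],
    [-0.3,0,0,0,0,-0.02],
    [-0.45,0,0,0,0,-0.03],
    [-0.6,-0.03,0,0,0,-0.04],
    [-0.75,-0.06,0,0,0,-0.05],
    [-0.9,-0.1,0,0,0,-0.063],
    [-1,-0.15,0,0,0,-0.063],
    [-1,-0.15,0,0,0,-0.063],
    [-1,-0.15,0,0,0,-0.063],
  ],
  fingers=1,
  newtons=80,
)

```text
time_s: 1.8
position: [0.3967, 0.4097, 0.2313]
tool_rot: [[-0.993, 0.118, -0.0], [0.118, 0.993, 0.001], [0.0, 0.0, -1.0]]
ft_force: [-1.3, 0.2, -0.3]
gripper_width: 0.997
```

```bash
cat > rel.py <<'E'
import sys
from h import *
from scipy.spatial.transform import Rotation as R
np.set_printoptions(precision=4,suppress=True)
x,y,z,a=map(float,sys.argv[1:])  # target; a = angle of tool y in world, deg
s=sensors.sense();M=np.array(s["tool_rot"]);p=np.array(s["position"])
c,q=np.cos(np.radians(a)),np.sin(np.radians(a))
G=np.array([[-q,c,0],[c,q,0],[0,0,-1]])
print(s["time_s"],p,"yang",np.degrees(np.arctan2(M[1,1],M[0,1])),"F",np.array(s["ft_force"]),"w",s["gripper_width"],"z",M[:,2])
print("shift",M.T@(np.array([x,y,z])-p)/.25,"turn",R.from_matrix(M.T@G).as_rotvec()/np.pi)
E
python3 rel.py .4945 .364 .16 83.3
```

```text
1.8 [0.3967 0.4097 0.2313] yang 83.20304366027398 F [-1.2895  0.2249 -0.2813] w 0.9967893007598205 z [-0.0004  0.0005 -1.    ]
shift [-0.4104 -0.1352  0.285 ] turn [ 0.0001 -0.0002 -0.0005]
```

>>> apply_moves(
  series=[
    [-0.1,-0.034,0.05,0,0,0],
    [-0.2,-0.068,0.1,0,0,0],
    [-0.3,-0.1,0.17,0,0,0],
    [-0.41,-0.135,0.23,0,0,0],
    [-0.41,-0.135,0.285,0,0,0],
    [-0.41,-0.135,0.285,0,0,0],
    [-0.41,-0.135,0.285,0,0,0],
  ],
)

```text
time_s: 2.5
position: [0.4921, 0.3665, 0.16]
tool_rot: [[-0.993, 0.115, -0.002], [0.115, 0.993, 0.002], [0.003, 0.002, -1.0]]
ft_force: [0.4, 0.4, 0.6]
gripper_width: 0.999
```

```bash
python3 rel.py .4945 .364 .075 83.3
python3 - <<'E'
from h import *
a=imaging.grab_frame("scene");b=imaging.grab_frame("top")
A=cv2.resize(a["image"][150:300,130:300],None,fx=2.3,fy=2.3);B=cv2.resize(b["image"][250:400,190:360],None,fx=2.3,fy=2.3)
cv2.imwrite("pics/c1.png",np.hstack([A,B])[:,:,::-1])
for p in(a,b):
  print(proj(p,(.4945,.364,.11)))
E
```

```text
2.5 [0.4921 0.3665 0.16  ] yang 83.4163285419795 F [0.3756 0.3658 0.6354] w 0.9990766509413573 z [-0.0025  0.0018 -1.    ]
shift [-0.0114 -0.0093  0.3398] turn [ 0.0005 -0.0008  0.0006]
[201.13070447 225.25059969]
[230.87506169 307.88770311]
```

View pics/c1.png

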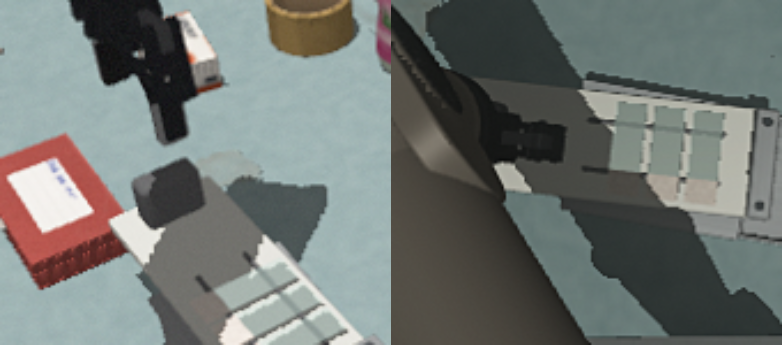

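The projected top of the grip lands on the block in the scene crop at (163,173), so the estimate holds. I'll descend in steps and then close.

>>> apply_moves(
  series=[
    [-0.011,-0.009,0.06,0,0,0],
    [-0.011,-0.009,0.13,0,0,0],
    [-0.011,-0.009,0.2,0,0,0],
    [-0.011,-0.009,0.27,0,0,0],
    [-0.011,-0.009,0.32,0,0,0],
    [-0.011,-0.009,0.332,0,0,0],
    [-0.011,-0.009,0.332,0,0,0],
    [-0.011,-0.009,0.332,0,0,0],
  ],
)

```text
time_s: 3.4
position: [0.4962, 0.3648, 0.0793]
tool_rot: [[-0.993, 0.115, 0.002], [0.115, 0.993, 0.004], [-0.001, 0.004, -1.0]]
ft_force: [0.9, -0.7, 0.6]
gripper_width: 0.997
```

```bash
python3 rel.py .4945 .364 .077 83.3
```

```text
3.4 [0.4962 0.3648 0.0793] yang 83.41986537001827 F [ 0.8825 -0.6942  0.5672] w 0.9967124114572583 z [ 0.0017  0.0042 -1.    ]
shift [ 0.0064 -0.0041  0.0091] turn [0.0014 0.0004 0.0007]
```

>>> apply_moves(
  series=[
    [0.005,0,0.005,0,0,0],
    [0.005,0,0.005,0,0,0],
    [0.005,0,0.005,0,0,0],
    [0.005,0,0.005,0,0,0],
    [0.005,0,0.005,0,0,0],
    [0.005,0,0.005,0,0,0],
    [0.005,0,0.005,0,0,0],
    [0.005,0,0.005,0,0,0],
    [0.005,0,0.005,0,0,0],
    [0.005,0,0.005,0,0,0],
  ],
  fingers=-1,
  newtons=60,
)

```text
time_s: 4.4
position: [0.4952, 0.3659, 0.0786]
tool_rot: [[-0.993, 0.114, 0.003], [0.114, 0.993, 0.006], [-0.002, 0.006, -1.0]]
ft_force: [-0.5, 2.7, 4.0]
gripper_width: 0.267
```

```bash
python3 rel.py .4945 .364 .077 83.3
python3 - <<'E'
from h import *
for n in("scene","top"):
    p=imaging.grab_frame(n)
    cv2.imwrite(f"pics/g_{n}.png",p["image"][:,:,::-1])
    for r in models.tip_of("board_front",p)[:2]:print(n,r["p"],r["uv"],at_z(p,r["uv"],.07))
E
```

```text
4.4 [0.4952 0.3659 0.0786] yang 83.44378530123224 F [-0.4801  2.746   3.984 ] w 0.2671576535032948 z [ 0.0025  0.0057 -1.    ]
shift [ 0.0017 -0.0079  0.0065] turn [0.0019 0.0006 0.0008]
scene 0.94 [276.4, 322.7] [0.4673164  0.13157467 0.07      ]
top 0.59 [354.9, 320.8] [0.46951879 0.13442919 0.07      ]
```

Gripped: the opening is about 23 mm against a 24 mm bar, and the front position implied by the grip matches the network. Now I slide it out slowly and straighten it by about 3.7° along the way.

>>> apply_moves(
  series=[
    [0.001,-0.02,0.004,0,0,0.001],
    [0.002,-0.04,0.004,0,0,0.002],
    [0.003,-0.06,0.004,0,0,0.004],
    [0.004,-0.08,0.004,0,0,0.006],
    [0.005,-0.1,0.004,0,0,0.008],
    [0.006,-0.12,0.004,0,0,0.01],
    [0.007,-0.14,0.004,0,0,0.012],
    [0.008,-0.16,0.004,0,0,0.014],
    [0.009,-0.18,0.004,0,0,0.016],
    [0.01,-0.2,0.004,0,0,0.018],
    [0.011,-0.22,0.004,0,0,0.02],
    [0.012,-0.24,0.004,0,0,0.021],
    [0.013,-0.26,0.004,0,0,0.021],
    [0.014,-0.28,0.004,0,0,0.021],
    [0.015,-0.3,0.004,0,0,0.021],
    [0.015,-0.32,0.004,0,0,0.021],
    [0.015,-0.32,0.004,0,0,0.021],
    [0.015,-0.32,0.004,0,0,0.021],
  ],
)

```text
time_s: 6.4
position: [0.4835, 0.2881, 0.0787]
tool_rot: [[-0.984, 0.179, 0.006], [0.179, 0.984, 0.008], [-0.004, 0.009, -1.0]]
ft_force: [0.8, 4.1, 8.7]
gripper_width: 0.272
```

```bash
python3 rel.py .4759 .239 .0778 79.7
python3 - <<'E'
from h import *
np.set_printoptions(precision=4,suppress=True)
o=[]
for n in("scene","top"):
    p=imaging.grab_frame(n)
    for q,z in(("board_front",.07),("pointer",0),("stand",0)):
        for r in models.tip_of(q,p)[:1]:print(n,q,r["p"],r["uv"],at_z(p,r["uv"],z))
    a=p["image"][270:370,290:440] if n=="top" else p["image"][210:450,170:410]
    o.append(cv2.resize(a,(int(a.shape[1]*420/a.shape[0])*2//3 if n=="top" else 380,280 if n=="top" else 380),interpolation=cv2.INTER_CUBIC))
o[1]=cv2.copyMakeBorder(o[1],0,100,0,0,cv2.BORDER_CONSTANT)
cv2.imwrite("pics/m1.png",np.hstack(o)[:,:,::-1])
E
```

```text
6.4 [0.4835 0.2881 0.0787] yang 79.69767444792134 F [0.758  4.119  8.7186] w 0.2724003073009267 z [ 0.0055  0.0081 -1.    ]
shift [-0.0052 -0.1986  0.0017] turn [ 0.0029  0.0013 -0.    ]
scene board_front 0.65 [295.8, 364.7] [0.438  0.0542 0.07  ]
scene pointer 0.83 [369.3, 383.5] [ 0.5247 -0.012   0.    ]
scene stand 0.68 [291.7, 364.3] [0.4633 0.0976 0.    ]
top board_front 0.7 [394.9, 335.9] [0.44   0.0587 0.07  ]
top pointer 0.76 [419.7, 287.0] [ 0.5369 -0.0069  0.    ]
```

View pics/m1.png

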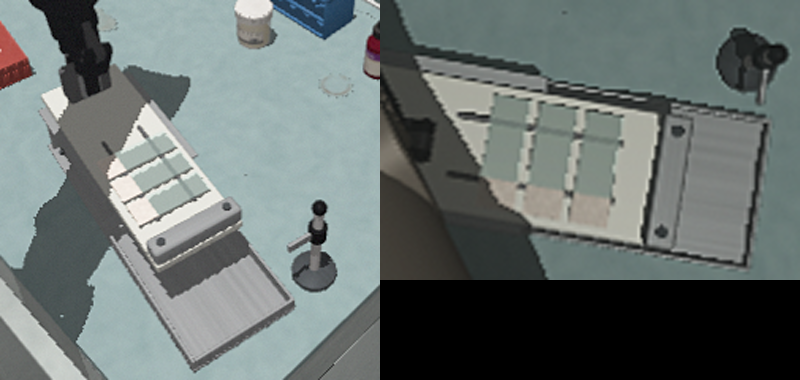

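The board lies flat and parallel to the tray, with its lip at (670,190) in the right-hand crop. It clears the blade, and the image front (0.439, 0.0565) agrees with the grip-implied (0.441, 0.057). I continue with the rest of the slide.

>>> apply_moves(
  series=[
    [0,-0.02,0.004,0,0,0],
    [-0.001,-0.04,0.004,0,0,0],
    [-0.001,-0.06,0.004,0,0,0],
    [-0.002,-0.08,0.004,0,0,0],
    [-0.003,-0.1,0.004,0,0,0],
    [-0.003,-0.12,0.004,0,0,0],
    [-0.004,-0.14,0.004,0,0,0],
    [-0.005,-0.16,0.004,0,0,0],
    [-0.005,-0.175,0.004,0,0,0],
    [-0.005,-0.185,0.004,0,0,0],
    [-0.005,-0.195,0.004,0,0,0],
    [-0.005,-0.197,0.004,0,0,0],
    [-0.005,-0.197,0.004,0,0,0],
    [-0.005,-0.197,0.004,0,0,0],
  ],
)

```text
time_s: 8.2
position: [0.4777, 0.2424, 0.0794]
tool_rot: [[-0.984, 0.178, 0.01], [0.178, 0.984, 0.013], [-0.007, 0.015, -1.0]]
ft_force: [2.2, 5.5, 9.4]
gripper_width: 0.267
```

```bash
python3 rel.py .4759 .239 .0778 79.7
python3 - <<'E'
from h import *
np.set_printoptions(precision=4,suppress=True)
o=[]
for n in("scene","top"):
    p=imaging.grab_frame(n)
    for q,z in(("board_front",.07),("pointer",0)):
        for r in models.tip_of(q,p)[:1]:print(n,q,r["p"],r["uv"],at_z(p,r["uv"],z))
    a=p["image"][270:370,360:440] if n=="top" else p["image"][300:440,250:400]
    o.append(cv2.resize(a,None,fx=4 if n=="top" else 3,fy=4 if n=="top" else 3,interpolation=cv2.INTER_CUBIC))
o[1]=cv2.copyMakeBorder(o[1],0,20,0,0,cv2.BORDER_CONSTANT)
cv2.imwrite("pics/m2.png",np.hstack(o)[:,:,::-1])
E
```

```text
8.2 [0.4777 0.2424 0.0794] yang 79.73273896503724 F [2.2225 5.5099 9.3872] w 0.2673478416020254 z [ 0.0099  0.0133 -0.9999]
shift [ 0.0046 -0.0148  0.006 ] turn [0.0047 0.0023 0.0002]
scene board_front 0.79 [314.6, 387.1] [0.4322 0.0093 0.07  ]
scene pointer 0.96 [369.3, 381.4] [ 0.5274 -0.0095  0.    ]
top board_front 0.6 [418.8, 341.0] [0.4296 0.013  0.07  ]
top pointer 0.96 [422.1, 289.0] [ 0.5328 -0.0117  0.    ]
```

View pics/m2.png

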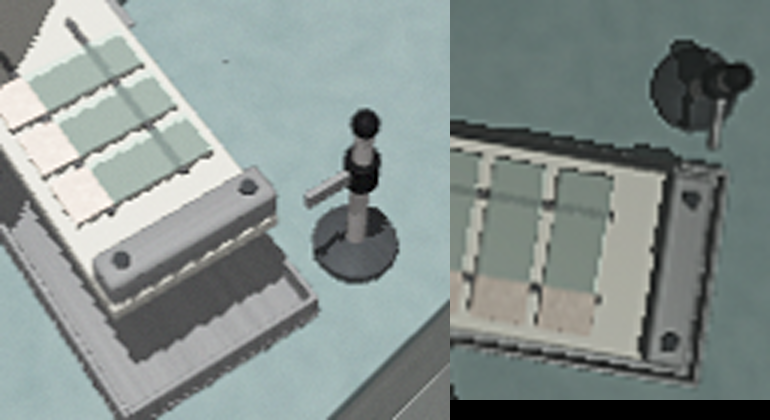

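The scene crop shows the lip a few mm short of the blade line, with the blade tip at (307,200) and about 14 mm of side clearance. The tool leans about 0.015 rad, so the nose is drooping slightly. I'll correct both.

>>> apply_moves(
  series=[
    [0.001,0,0.01,0.002,0.001,0],
    [0.002,-0.005,0.016,0.004,0.002,0],
    [0.003,-0.01,0.016,0.0043,0.002,0],
    [0.004,-0.015,0.016,0.0043,0.002,0],
    [0.004,-0.02,0.016,0.0043,0.002,0],
    [0.004,-0.024,0.016,0.0043,0.002,0],
    [0.004,-0.024,0.016,0.0043,0.002,0],
    [0.004,-0.024,0.016,0.0043,0.002,0],
    [0.004,-0.024,0.016,0.0043,0.002,0],
  ],
)

```text
time_s: 9.4
position: [0.4777, 0.2425, 0.0789]
tool_rot: [[-0.984, 0.177, 0.007], [0.177, 0.984, 0.01], [-0.005, 0.012, -1.0]]
ft_force: [-0.8, 8.0, 15.0]
gripper_width: 0.273
```

```bash
python3 rel.py .4759 .239 .0778 79.7
python3 - <<'E'
from h import *
np.set_printoptions(precision=4,suppress=True)
s=np.array(sensors.sense()["position"]);u=np.array([.179,.984]);P=np.array([.526,-.009])
print("kin",(s[:2]-.235*u-P)@u)
o=[]
for n in("scene","top"):
    p=imaging.grab_frame(n)
    for q in("board_front",):
        for r in models.tip_of(q,p)[:1]:X=at_z(p,r["uv"],.07);print(n,q,r["p"],X,(X[:2]-P)@u)
    im=p["image"].copy()
    a=im[270:370,360:440] if n=="top" else im[300:440,250:400]
    o.append(cv2.resize(a,None,fx=5 if n=="top" else 2.7,fy=5 if n=="top" else 2.7,interpolation=cv2.INTER_CUBIC))
o[0]=cv2.copyMakeBorder(o[0],0,500-o[0].shape[0],0,0,cv2.BORDER_CONSTANT)
cv2.imwrite("pics/m3.png",np.hstack([o[0][:500],o[1]])[:,:,::-1]);print(o[0].shape)
E
```

```text
9.4 [0.4777 0.2425 0.0789] yang 79.8297501427791 F [-0.845   8.0478 15.0036] w 0.2729914309814864 z [ 0.0073  0.0104 -0.9999]
shift [ 0.0045 -0.0151  0.0042] turn [0.0037 0.0017 0.0007]
kin 0.003759230515818831
scene board_front 0.97 [0.4306 0.0116 0.07  ] 0.0031790790775404407
top board_front 0.72 [0.4324 0.0149 0.07  ] 0.006742575397913925
(500, 405, 3)
```

View pics/m3.png

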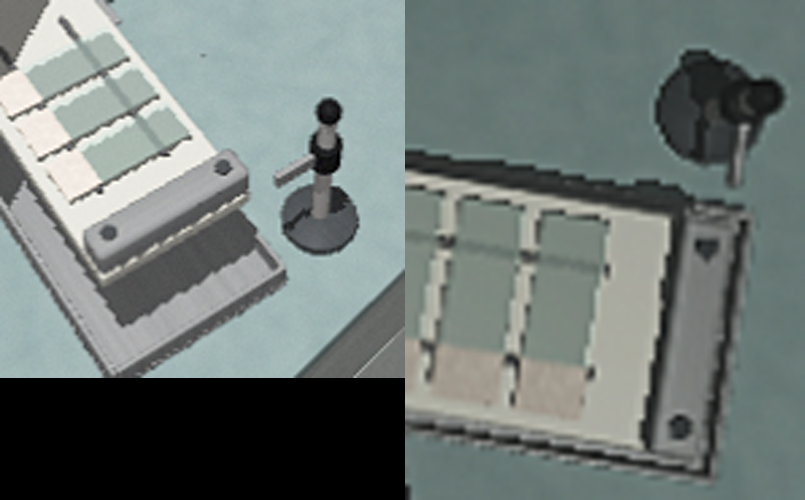

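The tool has barely moved: friction rose with the press, so the gap is unchanged. The left crop shows the board's bottom corners at (103,283) and (248,198) and the blade tip at (277,180). In the right crop the lip front runs from about (725,215) to (695,460), with the blade tip at (738,185). I'll work out the gap within each image.

Run:
```python
from h import *
np.set_printoptions(precision=4,suppress=True)
u=np.array([.179,.984]);xx=np.array([.984,-.179])
s=imaging.grab_frame("scene");t=imaging.grab_frame("top")
S=lambda x,y,z:at_z(s,(250+x/2.7,300+y/2.7),z)[:2]
T=lambda x,y,z:at_z(t,(360+(x-405)/5,270+y/5),z)[:2]
for n,X in dict(Sbl=S(103,283,.06),Sbr=S(248,198,.06),Stip=S(277,180,.067),Sroot=S(312,162,.067),Tlr=T(725,215,.088),Tll=T(695,460,.088),Ttip=T(738,185,.067),Troot=T(740,125,.067),Tfoot=T(703,110,.005),Ttray1=T(745,212,.018),Ttray2=T(711,476,.018)).items():print(n,X,X@xx,X@u)
```

```text
Sbl [0.3924 0.0192] 0.3826911719831161 0.0891842838204074
Sbr [0.4789 0.0031] 0.4707290043283679 0.08877340637711827
Stip [ 0.4942 -0.0031] 0.48685794220791834 0.08543743913456224
Sroot [ 0.5155 -0.0084] 0.5087947683400623 0.08402375282839045
Tlr [0.4822 0.0051] 0.47357410576256437 0.09137971403695655
Tll [0.3916 0.0194] 0.38184828005285537 0.08916630508866033
Ttip [ 0.4939 -0.0049] 0.48688953929407097 0.08359990223334288
Troot [ 0.517  -0.0065] 0.509876356169479 0.08613136222632924
Tfoot [ 0.5264 -0.0052] 0.518877677633258 0.08906411020023564
Ttray1 [ 0.4843 -0.0183] 0.4797930720196787 0.06869988656614616
Ttray2 [ 0.3796 -0.0011] 0.3737109159540689 0.06689936681421035
```

The gap is 4.2 mm (scene), 5.4 mm (top) and 3.8 mm (kinematics), so about 4.5 mm to go. Friction takes up around 6 mm of the command, so I command 10.5 mm.

>>> apply_moves(
  series=[
    [0.001,-0.006,0.008,0.003,0.001,0],
    [0.002,-0.012,0.012,0.004,0.002,0],
    [0.003,-0.018,0.012,0.004,0.002,0],
    [0.004,-0.024,0.012,0.004,0.002,0],
    [0.004,-0.028,0.012,0.004,0.002,0],
    [0.004,-0.032,0.012,0.004,0.002,0],
    [0.004,-0.037,0.012,0.004,0.002,0],
    [0.004,-0.042,0.012,0.004,0.002,0],
    [0.004,-0.042,0.012,0.004,0.002,0],
    [0.004,-0.042,0.012,0.004,0.002,0],
  ],
)

```text
time_s: 10.7
position: [0.4772, 0.2371, 0.0787]
tool_rot: [[-0.985, 0.175, 0.005], [0.175, 0.985, 0.007], [-0.004, 0.008, -1.0]]
ft_force: [0.3, 8.0, 11.3]
gripper_width: 0.271
```

```bash
cat > chk.py <<'E'
from h import *
import sys
np.set_printoptions(precision=4,suppress=True)
q=sensors.sense();s=np.array(q["position"]);u=np.array([.179,.984]);P=np.array([.526,-.009])
print("kin",(s[:2]-.235*u-P)@u,q["time_s"],np.array(q["ft_force"]))
o=[]
for n in("scene","top"):
    p=imaging.grab_frame(n)
    for r in models.tip_of("board_front",p)[:1]:X=at_z(p,r["uv"],.07);print(n,r["p"],X,(X[:2]-P)@u)
    im=p["image"]
    a=im[300:440,250:400] if n=="scene" else im[270:370,360:440]
    o.append(cv2.resize(a,None,fx=5 if n=="top" else 2.7,fy=5 if n=="top" else 2.7,interpolation=cv2.INTER_CUBIC))
o[0]=cv2.copyMakeBorder(o[0],0,500-o[0].shape[0],0,0,cv2.BORDER_CONSTANT)
cv2.imwrite(sys.argv[1],np.hstack(o)[:,:,::-1])
E
python3 rel.py .4759 .239 .0778 79.7; python3 chk.py pics/m4.png
```

```text
10.7 [0.4772 0.2371 0.0787] yang 79.93678854002275 F [ 0.2939  7.9933 11.2961] w 0.27101961095899213 z [ 0.0054  0.0069 -1.    ]
shift [0.0067 0.0066 0.0037] turn [0.0025 0.0013 0.0013]
kin -0.001648579146241072 10.7 [ 0.2939  7.9933 11.2961]
scene 0.86 [0.435  0.0083 0.07  ] 0.0007607655744823472
top 0.86 [0.4349 0.0036 0.07  ] -0.003913890096849582
```

View pics/m4.png

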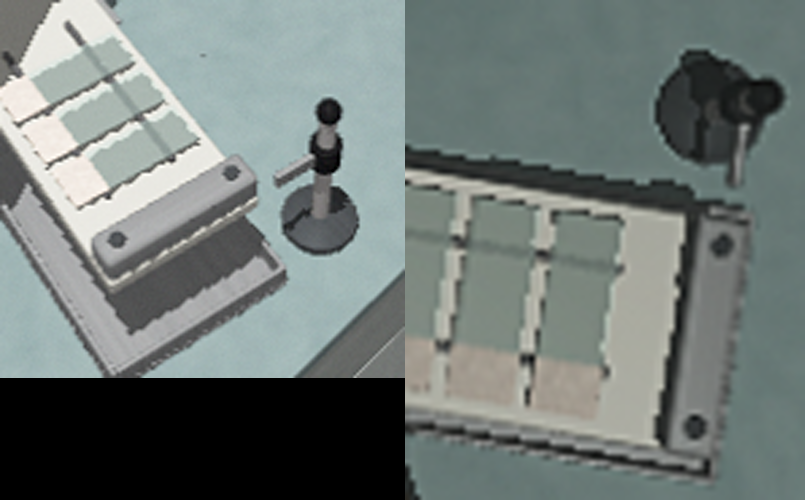

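The board moved 5.4 mm, so its front is now within about 1 to 2 mm of the blade line. It lies flat (tool z 78.7 mm, as at the grasp), clears the blade, and is still pressed onto the deck. I'll check that it is at rest and then hand in.

Run:
```python
from h import *
a=np.array(sensors.sense()["position"])
for _ in range(8): imaging.grab_frame("top")
q=sensors.sense();d=np.array(q["position"])-a
print(d,q["position"],q["ft_force"],q["gripper_width"])
if np.linalg.norm(d)<.0015: print(ticket.close_job())
```

```text
[-1.25471353e-05  2.97390668e-05  2.45993148e-06] [0.47724078 0.23708589 0.07872318] [ 1.42368044  7.3952059  11.76343061] 0.2705501581237022
the job is handed in; nothing more can be done
None
```

I gripped the bar, slid the board out about 130 mm along the stand while turning it about 3.5° to line up with it, and handed the job in still holding it down. The hand-in gave no verdict.

**Front edge:** my estimates put it between 1.6 mm past the pointer line and level with it. That comes from the gaps I measured before the last move, less the 5.4 mm the tool then travelled. The network's readings of the front edge at the end disagreed more, from 0.8 mm short to 3.9 mm past, but all are within the 8 mm limit.

**Pose:** the tool height was 78.7 mm, as at the grasp, and its lean was about 0.009 rad. During the slide the nose drooped by roughly 0.01 rad, and I corrected it. By the tool's angle, the board is parallel to the stand within about 0.5°. It clears the pointer blade by an estimated 14 mm, measured just before the last move.

**Hold:** the tool moved less than 0.05 mm over 0.4 s before hand-in. It was pressing down with about 12 N on a closed grip of about 23 mm. My first correction moved nothing because of friction, so I repeated it with a larger command.

The bottles and the pot were well off the path, though I did not measure them again at the end. The job took about 11 s.

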